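Set up a small still life for drawing

ROBOT

A 7-joint arm with a two-finger parallel gripper is mounted at the origin on a cart in front of the work surface, level with it; the furniture and walls round the work are solid. World frame = base frame: x ahead of the robot, y to its left, z up, the work surface at z = 0. Lengths are in m, angles in rad, forces in N, time in s.
With the tool pointing down it reaches from about 0.425 to 0.875 m from the base axis. Payload 4.7 kg.
Tool frame: the origin (TCP) lies midway between the tips of the shut fingers; the grasp point (between the pads) lies 19 mm behind it; z points along the fingers, y is the line along which they close (so a half turn about z gives the same grasp; the last joint's range is limited). The gripper opens to 87 mm and grips with 3 to 60 N. Pads are 19 mm wide; open, the fingers measure 117 mm over their backs; the gripper's body (75 mm by 190 mm) begins 51 mm behind the grasp point.
Start: joints at [1.198, 0.321, -0.07, 1.45, 0.023, 1.371, -0.057], TCP at [0.245, -0.602, 0.223] pointing down, gripper open.
Joint ranges: [-2.86, 2.86], [-0.3, 2.09], [-1.38, 1.24], [0.06, 2.45], [-1.56, 4.7], [0.09, 2.05], [-2.69, 2.69]. Speed limits (rad/s): [2.57, 2.57, 3.14, 3.14, 3.14, 3.14, 3.14].

INTERFACE

Orientations are given as a rotation vector (axis times angle).
In Python, from bench import ctrl, vision, telemetry gives the robot as it stands (ctrl), with the cameras (vision) and the readings (telemetry).
- The arm moves only by the tool advance, called after "Request:" as name(argument=value, ...), one argument or row to a line, values as JSON. Schema: {"type":"object","properties":{"steps":{"type":"object","properties":{"moves":{"type":"array","items":{"type":"array","items":{"type":"number"},"minItems":5,"maxItems":5},"minItems":1,"maxItems":20}},"additionalProperties":false,"required":["moves"]},"grip_n":{"type":"number"},"only":{"type":"string"},"quiet":{"type":"boolean"},"lines":{"type":"string"}},"required":["steps"],"additionalProperties":false}. steps is an object whose key "moves" holds a list of rows, 1 to 20 of them, each of 5 numbers: dx, dy, dz in fractions of the full range, 1 being 0.75 m, then a turn about the tool's z in parts of the range, where 1.0 means 2 pi rad, then the opening from 0.0 (shut) to 1.0 (fully open); each row is the pose to reach, as a shift and turn from the pose commanded when the call began, along the tool's axes at that moment; what a row does not reach only later rows make up. A row lasts 1/10 s, in which the tool goes at most 0.05 m and 0.15 rad, less where a joint would pass 70% of its speed; a pose out of reach is approached as far as the arm can. The fingers move at their own pace and stop on an object; grip_n is the grip in N (left out, the last holds). Time passes only in rows, so rows that do not move let the fingers close. The tool returns the time, the measured TCP pose, the force, the opening and the grip force at its end. only (a regular expression) keeps the lines of the reply that match it, lines (a string "A,B") keeps lines A to B, and quiet returns only ok. Shift and turn numbers lie between -1 and 1, and a call with a number outside is refused. Input that does not fit is refused with a message, and nothing moves.
- telemetry.get_state(): the state, without advancing time (a new reading comes with each control period).
- vision.get_image(name): name is "side" or "top" or "wrist"; returns the picture (400x640x3 uint8, red, green, blue); there is no depth.
- vision.camera_model(name): a dict with "vertical_fov" (degrees; the focal length in pixels is half the picture's height over the tangent of half this angle, whatever the lens; pixels are square), "cx", "cy" (the principal point, pixels), "rvec" (rotation vector, rad) and "tvec" (3), from world to camera coordinates, as OpenCV has them; the wrist camera has in their place "hand_eye" (4x4, takes a point from camera to tool coordinates, whose origin is the TCP and whose axes are the flange's). Camera axes: x right, y down, z forward; pixel columns grow to the right and rows downward; lengths in m; the calibration is good to about 2 mm. The wrist camera is an equidistant fisheye: a pixel r from the principal point sees the ray r / f radians off the axis. A picture is of the moment at which its call begins: read the wrist's pose just before it. camera_model takes no time and is no camera call.
- ctrl.close_job(): hands the job in; it is judged then, once.
The state is a dict: "time": time; "joint_positions": joint angles; "qd": joint speeds; "joint_torque": joint torques, N m; "position": TCP position; "tool_rot": TCP orientation; "ft_force": force on the tool from outside, world axes, zero at the start; "torque": the same for the moment, N m; "grip_width": opening from 0.0 (shut) to 1.0 (fully open); "grip_force": force on a finger pad.
Only numpy, scipy, OpenCV 4.12 (cv2) and the standard library are available. Lean on these libraries where they do the work, as an engineer would, in place of code of your own. Each camera call takes 0.05 s, during which the arm holds its last target. There are 200 camera calls.

TASK

Set up the still life for drawing: stand the loose pale wooden block from the front of the table upright in the middle of the cover of the tan paperback at the right of the table, and stand the reel of red thread upright on the middle of the block's top. Park the yellow car on the table halfway between the middle of the tin and the middle of the grey pebble that lies on the table, its length along the line between the two, and park the blue car side by side with it, parallel and level, on the side away from the robot, with a gap of 5 cm between the cars. Do not disturb the eraser and the pencil sharpener.

Things in the scene. Friction and masses are not known exactly. Their poses are not given: they have to be found in the camera images.
- block: The pale wooden block standing upright near the front edge of the table (a similar one at the far back belongs to the room), 45 (its x) x 40 (its y) x 105 mm high, 0.14 kg; loose. Origin: centre of its underside, z up.
- reel: Wooden reel of red thread, standing upright, loose: flanges 28 mm across at top and bottom, narrower (16 mm) between, 40 mm high. Its top flange spans 32 to 40 mm above its foot, its bottom flange 0 to 9 mm. Origin: centre of its underside, z up.
- yellow_car: Yellow die-cast toy car on its wheels, loose, 32 mm wide (its x) x 62 mm long (its y) x 29 mm high, body sides 28 mm apart from 8 to 19 mm above the table; the wheels do not turn. Origin: centre of its footprint, at table height.
- blue_car: Blue die-cast toy car, same shape and size as the yellow one: 32 mm wide (its x) x 62 mm long (its y) x 29 mm high; loose. Origin: centre of its footprint, at table height.
- paperback: Tan paperback book lying flat on the table in the right half, fixed to the table, 190 mm (its x) x 124 mm (its y) x 22 mm thick. Origin: centre of its underside; its cover is 22 mm above the table.
- pebble: Smooth grey pebble lying on the table itself, fixed to the table, 62 mm (its x) x 90 mm (its y) x 47 mm high. Origin: centre of its underside. Its x axis points roughly away from the robot. The tin stands 250 mm from it, centre to centre, on either its left or its right along its y axis.
- tin: Round brown tin with a pressed lid, fixed to the table, 70 mm across, 27 mm high. Origin: centre of its underside.
- rubber: White eraser in a blue sleeve, 21 (x) x 45 (y) x 13 mm, loose bystander. Origin: centre of its underside.
- sharpener_1: Small grey metal pencil sharpener, 15 (x) x 25 (y) x 12 mm, loose bystander. Origin: centre of its underside.

How it is judged:
By the outcome, as a careful person would: the job done as asked, in the order asked, and still so for the second after the job is handed in, with the robot touching nothing.
It also fails if it takes over 104 s, if anything falls off the work surface, if the arm or the gripper's body presses on something with over 40 N, if the wrist force passes 120 N, or if a joint passes its speed limit or range.

## Working session

There is one attempt and no reset: what is moved stays moved. The work goes in short steps, Python scripts to look and compute and a tool call to move; the robot and the scene stay as the last step left them, time stands still between calls to the robot, and variables do not carry over. Pictures are saved under pics/ and viewed, at most 14 in all, crops included, and the job is handed in when it is done.

```bash
ls; mkdir -p pics; python3 - <<'E'
from bench import ctrl, vision, telemetry
import cv2
for n in("top","side"):
    im=vision.get_image(n); cv2.imwrite(f"pics/{n}0.png",im[...,::-1]); print(n,vision.camera_model(n))
print(vision.camera_model("wrist")); s=telemetry.get_state(); print({k:s[k] for k in("time","position","tool_rot","grip_width","ft_force")})
E
```

```text
bench.py
pics
top {'vertical_fov': 42.494664469019945, 'cx': 321.96927026377347, 'cy': 196.77969491012547, 'rvec': array([ 2.16884214, -2.20837623,  0.06018165]), 'tvec': array([0.00304325, 0.53147842, 1.3590206 ])}
side {'vertical_fov': 42.92337278625348, 'cx': 330.6660027616842, 'cy': 199.97732656420214, 'rvec': array([ 2.03638229, -0.24338794,  0.12758991]), 'tvec': array([-0.52503206,  0.0910592 ,  1.28144928])}
{'vertical_fov': 65.70646984690485, 'cx': 322.8480036138537, 'cy': 198.27586337862672, 'hand_eye': array([[-3.06845724e-04, -9.69880105e-01, -2.43582609e-01,
         6.70134703e-02],
       [ 9.99999784e-01, -1.56067575e-04, -6.38300172e-04,
         9.47967036e-04],
       [ 5.81059291e-04, -2.43582753e-01,  9.69879944e-01,
        -1.62326355e-01],
       [ 0.00000000e+00,  0.00000000e+00,  0.00000000e+00,
         1.00000000e+00]])}
{'time': 0.1, 'position': array([ 0.24495982, -0.60154817,  0.2215551 ]), 'tool_rot': array([-3.08134635e+00, -6.03557237e-01,  6.97952965e-04]), 'grip_width': 0.999169607312569, 'ft_force': array([ 0.25837421,  0.38778178, -0.55462564])}
```

View pics/top0.png

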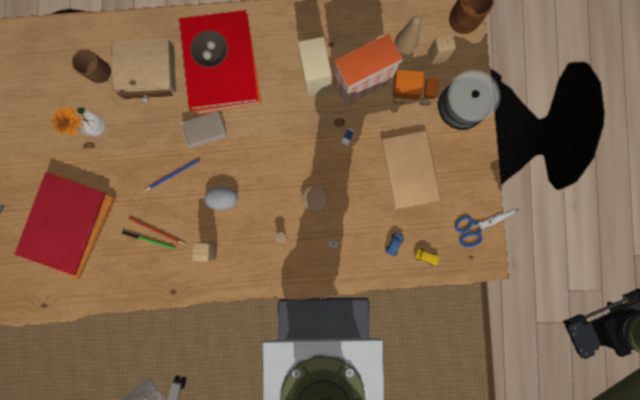

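View pics/side0.png

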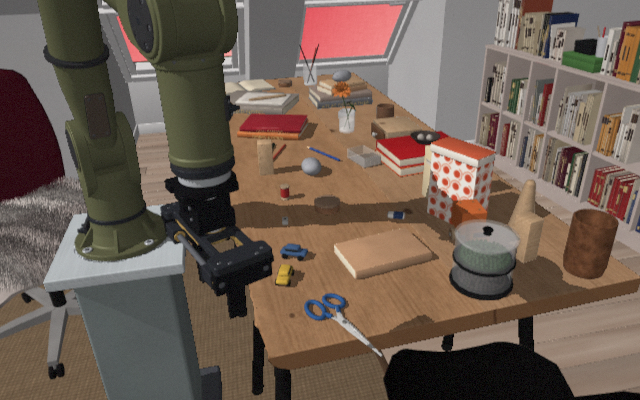

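```bash
cat > h.py <<'E'
import numpy as np, cv2
from scipy.spatial.transform import Rotation as R
from bench import ctrl, vision, telemetry
def cam(n,s=None):
    "origin, rotation cam->world, f, c"
    m=vision.camera_model(n); f=200/np.tan(np.radians(m["vertical_fov"]/2)); c=np.array([m["cx"],m["cy"]])
    if n=="wrist":
        H=m["hand_eye"]; T=R.from_rotvec(s[1]).as_matrix()
        return T@H[:3,3]+s[0], T@H[:3,:3], f, c
    A=R.from_rotvec(np.ravel(m["rvec"])).as_matrix()
    return -A.T@np.ravel(m["tvec"]), A.T, f, c
def world(n,uv,z,s=None):
    o,A,f,c=cam(n,s); d=(np.array(uv,float)-c)/f
    if n=="wrist":
        r=np.linalg.norm(d)+1e-9; d=np.r_[d/r*np.sin(r),np.cos(r)]
    else: d=np.r_[d,1]
    d=A@d; return o+d*(z-o[2])/d[2]
def snap(tag):
    s=telemetry.get_state(); p=(s["position"],s["tool_rot"]); im=vision.get_image("wrist")[...,::-1]
    cv2.imwrite(f"pics/{tag}.png",im); np.savez(f"pics/{tag}.npz",p=p[0],r=p[1]); return im
def pose(tag): d=np.load(f"pics/{tag}.npz"); return d["p"],d["r"]
def to(xy,z,yaw=None):
    "rows numbers to bring TCP to xy,z with tool y axis at world yaw (mod pi)"
    s=telemetry.get_state(); T=R.from_rotvec(s["tool_rot"]).as_matrix(); d=T.T@(np.r_[xy,z]-s["position"])
    ya=np.arctan2(T[1,1],T[0,1]); t=0
    if yaw is not None: t=-((yaw-ya+np.pi/2)%np.pi-np.pi/2)
    print("t",s["time"],"d",d.round(4),"turn",round(t,3),"tooly yaw",round(ya,3),"q7",s["joint_positions"][-1].round(2),"q1",s["joint_positions"][0].round(2))
E
python3 - <<'E'
from h import *
im=cv2.imread("pics/top0.png")
cv2.imwrite("pics/topc.png",cv2.resize(im[120:280,180:450],None,fx=2.96,fy=2.96,interpolation=cv2.INTER_CUBIC))
for n,u,z in [("block",(202,252),.1),("reel",(281,237),.04),("yel",(427,257),.02),("blue",(395,243),.02),("book",(411,168),.022),("peb",(222,198),.03),("tin",(315,198),.027),("rub",(348,136),.01),("sh",(333,243),.01)]: print(n,world("top",u,z).round(3))
to((.5,-.4),.3)
E
```

```text
block [0.394 0.295 0.1  ]
reel [0.427 0.102 0.04 ]
yel [ 0.367 -0.281  0.02 ]
blue [ 0.405 -0.198  0.02 ]
book [ 0.604 -0.245  0.022]
peb [0.532 0.258 0.03 ]
tin [0.528 0.012 0.027]
rub [ 0.695 -0.08   0.01 ]
sh [ 0.408 -0.034  0.01 ]
t 0.1 d [ 0.3122 -0.0906 -0.0783] turn 0 tooly yaw -1.184 q7 -0.06 q1 1.2
```

View pics/topc.png

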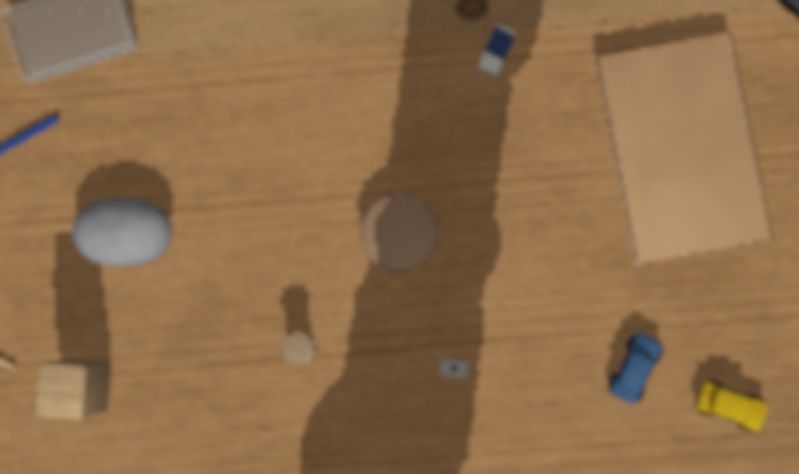

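Careful with the scale: shifts go in shares of 0.75 m and turns go in shares of 2 pi rad. That gives: 0.345 m / 0.75 = 0.46, -0.251 m / 0.75 = -0.3347.

Request:
advance(
  steps={"moves": [[0.46, -0.3347, 0, 0, 1], [0.46, -0.3347, 0, 0, 1], [0.46, -0.3347, 0, 0, 1], [0.46, -0.3347, 0, 0, 1], [0.46, -0.3347, 0, 0, 1], [0.46, -0.3347, 0, 0, 1], [0.46, -0.3347, 0, 0, 1], [0.46, -0.3347, 0, 0, 1], [0.46, -0.3347, 0, 0, 1], [0.46, -0.3347, 0, 0, 1], [0.46, -0.3347, 0, 0, 1], [0.46, -0.3347, 0, 0, 1], [0.46, -0.3347, 0, 0, 1]]},
)

```text
time: 1.4
position: [0.469, -0.241, 0.2223]
tool_rot: [3.084, 0.599, -0.001]
ft_force: [0.2, -0.5, 0.2]
grip_width: 1.005
grip_force: 0.0
```

```bash
python3 - <<'E'
from h import *
im=snap("w1"); cv2.imwrite("pics/w1v.png",cv2.resize(im,(800,500),interpolation=cv2.INTER_CUBIC))
print(pose("w1"),telemetry.get_state()["qd"].round(3))
E
```

```text
(array([ 0.46904617, -0.24102095,  0.2223064 ]), array([ 3.08386243e+00,  5.99193795e-01, -1.06809230e-03])) [-0.002 -0.002 -0.005 -0.001 -0.003 -0.     0.001]
```

View pics/w1v.png

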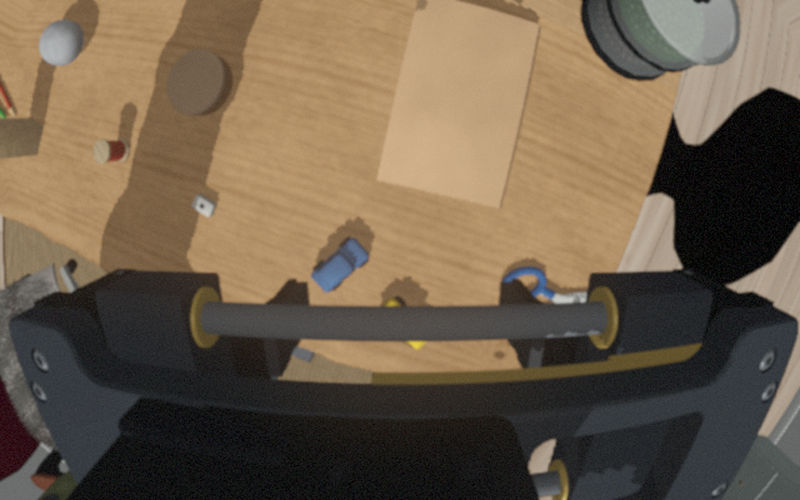

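```bash
python3 - <<'E'
from h import *
p=pose("w1")
W=lambda u,z: world("wrist",np.array(u)*.8,z,p)
T=lambda u,z: world("top",np.array(u)/2.96+[180,120]-.33,z)
print("book w",[W(u,.022)[:2].round(4) for u in((380,180),(498,207),(538,25))])
print("book t",[T(u,.022)[:2].round(4) for u in((598,57),(728,33),(769,238),(637,263))])
for n,u,v,z in [("tin",(199,81),(400,231),.027),("peb",(62,43),(122,231),.024),("sharp",(204,206),(454,368),.012),("blue",(342,264),(636,367),.02),("reeltop",(103,150),(298,347),.04)]:
    print(n,W(u,z)[:2].round(4),T(v,z)[:2].round(4))
print("block t",[T(u,.105)[:2].round(4) for u in((41,363),(86,365),(83,418),(37,415))])
print("yel",T((732,405),.02))
E
```

```text
book w [array([ 0.4993, -0.2058]), array([ 0.5185, -0.3199]), array([ 0.7039, -0.2885])]
book t [array([ 0.6833, -0.1693]), array([ 0.703 , -0.2874]), array([ 0.5166, -0.3186]), array([ 0.4963, -0.1996])]
tin [0.5314 0.005 ] [0.5287 0.0124]
peb [0.5342 0.2548] [0.5334 0.2623]
sharp [ 0.4076 -0.0376] [ 0.4051 -0.0338]
blue [ 0.4083 -0.2005] [ 0.4033 -0.1965]
reeltop [0.4301 0.1008] [0.4269 0.1041]
block t [array([0.4184, 0.3148]), array([0.4161, 0.277 ]), array([0.3718, 0.2797]), array([0.375 , 0.3183])]
yel [ 0.36801477 -0.28128941  0.02      ]
```

```bash
python3 -c "
from h import *
to((.46,0.),.24,0.)"
```

```text
t 1.45 d [ 0.0817 -0.2268 -0.0177] turn -1.187 tooly yaw -1.187 q7 -0.79 q1 0.78
```

Converted, -0.227 m / 0.75 = -0.3027, 0.082 m / 0.75 = 0.1093, -1.187 rad / 6.2832 = -0.1889.

Request:
advance(
  steps={"moves": [[0.1093, -0.3027, -0.024, -0.1889, 1], [0.1093, -0.3027, -0.024, -0.1889, 1], [0.1093, -0.3027, -0.024, -0.1889, 1], [0.1093, -0.3027, -0.024, -0.1889, 1], [0.1093, -0.3027, -0.024, -0.1889, 1], [0.1093, -0.3027, -0.024, -0.1889, 1], [0.1093, -0.3027, -0.024, -0.1889, 1], [0.1093, -0.3027, -0.024, -0.1889, 1], [0.1093, -0.3027, -0.024, -0.1889, 1], [0.1093, -0.3027, -0.024, -0.1889, 1], [0.1093, -0.3027, -0.024, -0.1889, 1]]},
)

```text
time: 2.55
position: [0.4603, 0.0014, 0.2405]
tool_rot: [-2.222, -2.221, 0.0]
ft_force: [-0.3, -0.2, -0.1]
grip_width: 1.001
grip_force: 0.0
```

```bash
python3 - <<'E'
from h import *
im=snap("w2"); cv2.imwrite("pics/w2v.png",cv2.resize(im,(800,500),interpolation=cv2.INTER_CUBIC))
E
```

```text
(no output)
```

View pics/w2v.png

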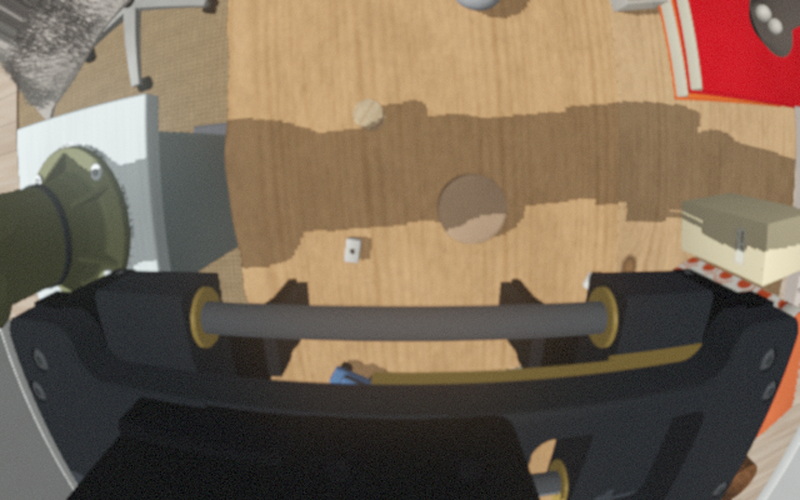

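Converted, 0.13 m / 0.75 = 0.1733.

Request:
advance(
  steps={"moves": [[0.1733, 0, 0, 0, 1], [0.1733, 0, 0, 0, 1], [0.1733, 0, 0, 0, 1], [0.1733, 0, 0, 0, 1], [0.1733, 0, 0, 0, 1]]},
)

```text
time: 3.1
position: [0.4599, 0.1319, 0.2405]
tool_rot: [2.217, 2.225, -0.001]
ft_force: [0.1, -0.3, -0.1]
grip_width: 1.001
grip_force: 0.0
```

```bash
python3 - <<'E'
from h import *
im=snap("w3"); cv2.imwrite("pics/w3v.png",cv2.resize(im,(800,500),interpolation=cv2.INTER_CUBIC))
p=pose("w2")
for n,u,z in(("tin",(473,208),.027),("reel",(368,113),.04),("sh",(353,250),.012)): print(n,world("wrist",np.array(u)*.8,z,p).round(4))
E
```

```text
tin [0.53   0.0135 0.027 ]
reel [0.4284 0.1048 0.04  ]
sh [ 0.4082 -0.0332  0.012 ]
```

View pics/w3v.png

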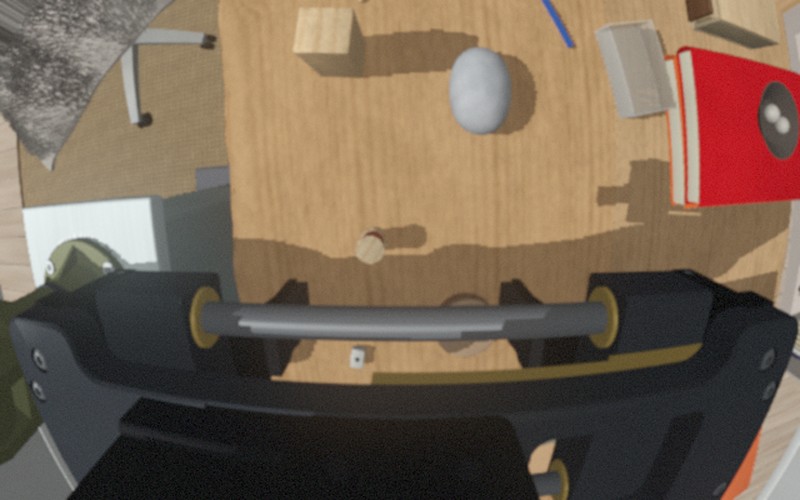

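```bash
python3 - <<'E'
from h import *
p=pose("w3"); W=lambda u,z: world("wrist",np.array(u)*.8,z,p)[:2].round(4)
c=np.array([W(u,.105) for u in((300,9),(352,9),(355,53),(295,52))]); print(c,c.mean(0))
print("peb",W((480,90),.022),W((480,90),.03)," reel",W((370,248),.04))
im=cv2.imread("pics/w3.png"); a=cv2.resize(im[0:80,220:300],None,fx=5,fy=5,interpolation=cv2.INTER_CUBIC)
b=cv2.resize(im[30:110,350:430],None,fx=5,fy=5,interpolation=cv2.INTER_CUBIC)
cv2.imwrite("pics/crop.png",np.hstack([a,b]))
E
```

```text
[[0.3781 0.318 ]
 [0.4201 0.3145]
 [0.4232 0.2766]
 [0.3754 0.2807]] [0.3992  0.29745]
peb [0.5354 0.262 ] [0.5338 0.2607]  reel [0.4284 0.1063]
```

View pics/crop.png

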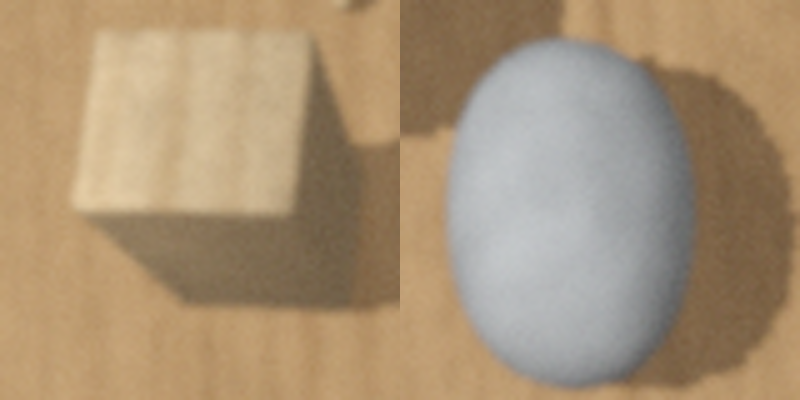

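```bash
python3 - <<'E'
from h import *
p=pose("w3"); W=lambda u,z: world("wrist",np.array(u)/5+[220,0]-.4,z,p)[:2]
c=np.array([W(u,.105) for u in((97,32),(312,35),(293,213),(75,208))]); print(c.round(4),c.mean(0))
for a,b in((0,1),(3,2),(3,0),(2,1)): d=c[b]-c[a]; print(np.linalg.norm(d).round(4),np.arctan2(d[1],d[0]).round(3))
print([W(u,0).round(4) for u in((185,302),(350,308))])
to((.397,.2975),.18,1.57-.07)
E
```

```text
[[0.377  0.3195]
 [0.4205 0.3151]
 [0.4176 0.2771]
 [0.3739 0.2812]] [0.39723511 0.29824327]
0.0438 -0.1
0.0438 -0.094
0.0384 1.491
0.0381 1.494
[array([0.3739, 0.282 ]), array([0.4175, 0.2784])]
t 3.15 d [ 0.1669 -0.0628  0.0603] turn -1.498 tooly yaw 0.002 q7 -0.3 q1 0.43
```

Converted, 0.167 m / 0.75 = 0.2227, 0.06 m / 0.75 = 0.08, 0.095 rad / 6.2832 = 0.0151.

Request:
advance(
  steps={"moves": [[0.2227, -0.084, 0.08, 0.0151, 1], [0.2227, -0.084, 0.08, 0.0151, 1], [0.2227, -0.084, 0.08, 0.0151, 1], [0.2227, -0.084, 0.08, 0.0151, 1], [0.2227, -0.084, 0.08, 0.0151, 1], [0.2227, -0.084, 0.08, 0.0151, 1]]},
)

```text
time: 3.75
position: [0.3968, 0.2974, 0.1801]
tool_rot: [2.322, 2.116, -0.002]
ft_force: [-0.3, -0.3, 1.3]
grip_width: 1.001
grip_force: 0.0
```

```bash
python3 -c "
from h import *
to((.397,.298),.05,-.095)"
```

```text
t 3.75 d [0.0008 0.0002 0.1301] turn 0.002 tooly yaw -0.093 q7 -0.84 q1 0.22
```

Converted, 0.13 m / 0.75 = 0.1733, 0.1 m / 0.75 = 0.1333.

Request:
advance(
  steps={"moves": [[0, 0, 0.0667, 0, 1], [0, 0, 0.1333, 0, 1], [0, 0, 0.1733, 0, 1], [0, 0, 0.1733, 0, 1], [0, 0, 0.1733, 0, 0.4], [0, 0, 0.1733, 0, 0.4], [0, 0, 0.1733, 0, 0.4], [0, 0, 0.1733, 0, 0.4], [0, 0, 0.1733, 0, 0.4], [0, 0, 0.1733, 0, 0.4], [0, 0, 0.1733, 0, 0.4], [0, 0, 0.1733, 0, 0.4]]},
  grip_n=25,
)

```text
time: 4.95
position: [0.3966, 0.2986, 0.0508]
tool_rot: [2.321, 2.117, 0.0]
ft_force: [-0.5, -1.2, 3.5]
grip_width: 0.516
grip_force: 25.0
```

Converted, -0.13 m / 0.75 = -0.1733, -0.04 m / 0.75 = -0.0533.

Request:
advance(
  steps={"moves": [[0, 0, -0.0533, 0, 0.4], [0, 0, -0.12, 0, 0.4], [0, 0, -0.1733, 0, 0.4], [0, 0, -0.1733, 0, 0.4]]},
)

```text
time: 5.35
position: [0.3991, 0.3011, 0.1857]
tool_rot: [2.319, 2.115, 0.014]
ft_force: [0.3, 0.0, -0.3]
grip_width: 0.513
grip_force: 25.0
```

```bash
python3 -c "
from h import *
to((.601,-.246),.18,.17)"
```

```text
t 5.35 d [-0.5262  0.2512  0.0054] turn -0.262 tooly yaw -0.092 q7 -0.84 q1 0.24
```

Converted, -0.526 m / 0.75 = -0.7013, -0.51 m / 0.75 = -0.68, -0.03 rad / 6.2832 = -0.0048.

Request:
advance(
  steps={"moves": [[-0.0267, 0.0133, 0, 0, 0.4], [-0.0667, 0.0333, 0, -0.0048, 0.4], [-0.12, 0.0573, 0, -0.008, 0.4], [-0.1733, 0.0827, 0, -0.0111, 0.4], [-0.2267, 0.108, 0, -0.0143, 0.4], [-0.28, 0.1333, 0, -0.0175, 0.4], [-0.3333, 0.1587, 0, -0.0207, 0.4], [-0.3867, 0.184, 0, -0.0239, 0.4], [-0.44, 0.2093, 0, -0.0271, 0.4], [-0.4933, 0.236, 0, -0.0302, 0.4], [-0.5467, 0.2613, 0, -0.0334, 0.4], [-0.6, 0.2867, 0, -0.0366, 0.4], [-0.64, 0.3053, 0, -0.0398, 0.4], [-0.68, 0.324, 0, -0.0417, 0.4], [-0.7013, 0.3347, 0, -0.0417, 0.4], [-0.7013, 0.3347, 0, -0.0417, 0.4], [-0.7013, 0.3347, 0, -0.0417, 0.4], [-0.7013, 0.3347, 0, -0.0417, 0.4]]},
)

```text
time: 7.15
position: [0.5978, -0.2461, 0.1799]
tool_rot: [-2.021, -2.403, -0.0]
ft_force: [-0.4, 1.0, -0.9]
grip_width: 0.518
grip_force: 25.0
```

```bash
python3 -c "
from h import *
to((.601,-.246),.075,.17)"
```

```text
t 7.15 d [-0.0006  0.0032  0.1049] turn 0.002 tooly yaw 0.172 q7 0.39 q1 0.75
```

Converted, 0.106 m / 0.75 = 0.1413, 0.104 m / 0.75 = 0.1387.

Request:
advance(
  steps={"moves": [[0, 0.004, 0.0533, 0, 0.4], [0, 0.004, 0.1067, 0, 0.4], [0, 0.004, 0.1267, 0, 0.4], [0, 0.004, 0.1347, 0, 0.4], [0, 0.004, 0.1387, 0, 0.4], [0, 0.004, 0.1413, 0, 0.4], [0, 0.004, 0.1413, 0, 0.4]]},
)

```text
time: 7.85
position: [0.602, -0.248, 0.0761]
tool_rot: [2.023, 2.4, 0.001]
ft_force: [0.4, -0.5, -0.8]
grip_width: 0.516
grip_force: 25.0
```

Converted, 0.001 m / 0.75 = 0.0013.

Request:
advance(
  steps={"moves": [[0, 0, 0, 0, 0.4], [0, 0, 0.0013, 0, 0.4], [0, 0, 0.0013, 0, 0.4]]},
)

```text
time: 8.15
position: [0.6011, -0.2479, 0.0739]
tool_rot: [2.025, 2.402, 0.0]
ft_force: [-0.3, 0.1, -1.4]
grip_width: 0.517
grip_force: 25.0
```

Request:
advance(
  steps={"moves": [[0, 0, 0.0013, 0, 0.4], [0, 0, 0.0027, 0, 0.4], [0, 0, 0.0027, 0, 0.4]]},
)

```text
time: 8.45
position: [0.6013, -0.2479, 0.0725]
tool_rot: [2.024, 2.401, -0.0]
ft_force: [-1.6, 1.2, 5.6]
grip_width: 0.518
grip_force: 25.0
```

Converted, -0.19 m / 0.75 = -0.2533, -0.14 m / 0.75 = -0.1867.

Request:
advance(
  steps={"moves": [[0, 0, 0, 0, 0.6], [0, 0, 0, 0, 1], [0, 0, 0, 0, 1], [0, 0, 0, 0, 1], [0, 0, 0, 0, 1], [0, 0, -0.0533, 0, 1], [0, 0, -0.12, 0, 1], [0, 0, -0.1867, 0, 1], [0, 0, -0.2533, 0, 1], [0, 0, -0.2533, 0, 1]]},
)

```text
time: 9.45
position: [0.6047, -0.2484, 0.2706]
tool_rot: [2.016, 2.392, 0.007]
ft_force: [1.3, -0.0, 0.4]
grip_width: 0.997
grip_force: 0.0
```

```bash
python3 -c "
from h import *
to((.5,-.1),.26,0)
to((.428,.1055),.26,0)
"
```

```text
t 9.45 d [ 0.164  -0.0782  0.0084] turn 0.17 tooly yaw 0.17 q7 0.4 q1 0.75
t 9.45 d [ 0.3787 -0.1144  0.0063] turn 0.17 tooly yaw 0.17 q7 0.4 q1 0.75
```

Converted, 0.377 m / 0.75 = 0.5027, 0.16 m / 0.75 = 0.2133, 0.17 rad / 6.2832 = 0.0271.

Request:
advance(
  steps={"moves": [[0.5027, -0.148, 0, 0.0271, 1], [0.5027, -0.148, 0, 0.0271, 1], [0.5027, -0.148, 0, 0.0271, 1], [0.5027, -0.148, 0, 0.0271, 1], [0.5027, -0.148, 0, 0.0271, 1], [0.5027, -0.148, 0, 0.0271, 1], [0.5027, -0.148, 0, 0.0271, 1], [0.5027, -0.148, 0, 0.0271, 1], [0.5027, -0.148, 0.1333, 0.0271, 1], [0.5027, -0.148, 0.2133, 0.0271, 1], [0.5027, -0.148, 0.2133, 0.0271, 1], [0.5027, -0.148, 0.2133, 0.0271, 1]]},
)

```text
time: 10.65
position: [0.4234, 0.1043, 0.0969]
tool_rot: [-2.216, -2.219, 0.011]
ft_force: [-1.1, -0.5, 0.4]
grip_width: 1.0
grip_force: 0.0
```

```bash
python3 - <<'E'
from h import *
to((.428,.105),.013,0)
im=vision.get_image("top")[...,::-1]
cv2.imwrite("pics/t2.png",im);cv2.imwrite("pics/t2c.png",cv2.resize(im[110:270,360:460],None,fx=3.6,fy=3.6,interpolation=cv2.INTER_CUBIC))
E
```

```text
t 10.65 d [0.0007 0.0054 0.0839] turn 0.001 tooly yaw 0.001 q7 -0.29 q1 0.53
```

View pics/t2c.png

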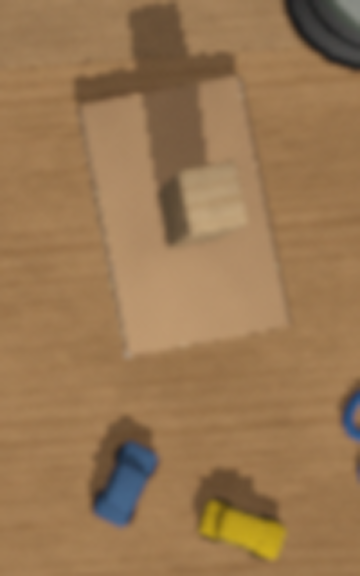

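```bash
python3 - <<'E'
from h import *
T=lambda u,z: world("top",np.array(u)/3.6+[360,110]-.36,z)[:2]
b=np.array([T(u,.022) for u in((81,103),(241,78),(288,324),(126,355))])
t=np.array([T(u,.127) for u in((182,171),(237,164),(247,226),(190,238))])
print(b.round(4),b.mean(0),t.round(4),t.mean(0))
print([T(u,.022).round(4) for u in ((163,183),(172,246))])
to((.428,.105),.013,0)
E
```

```text
[[ 0.6851 -0.1705]
 [ 0.7016 -0.2899]
 [ 0.5178 -0.319 ]
 [ 0.4971 -0.199 ]] [ 0.60039471 -0.24460749] [[ 0.6187 -0.2263]
 [ 0.6228 -0.2641]
 [ 0.5801 -0.2696]
 [ 0.5726 -0.2305]] [ 0.59854822 -0.24760944]
[array([ 0.6241, -0.2298]), array([ 0.5771, -0.2351])]
t 10.7 d [0.0004 0.004  0.0851] turn 0.001 tooly yaw 0.001 q7 -0.29 q1 0.53
```

Converted, 0.084 m / 0.75 = 0.112, 0.004 m / 0.75 = 0.0053.

Request:
advance(
  steps={"moves": [[0, 0.0053, 0.0533, 0, 1], [0, 0.0053, 0.0933, 0, 1], [0, 0.0053, 0.112, 0, 1], [0, 0.0053, 0.112, 0, 1], [0, 0.0053, 0.112, 0, 0.2], [0, 0.0053, 0.112, 0, 0.2], [0, 0.0053, 0.112, 0, 0.2], [0, 0.0053, 0.112, 0, 0.2], [0, 0.0053, 0.112, 0, 0.2], [0, 0.0053, 0.112, 0, 0.2], [0, 0.0053, 0.112, 0, 0.2], [0, 0.0053, 0.112, 0, 0.2], [0, 0.0053, 0.112, 0, 0.2]]},
  grip_n=12,
)

```text
time: 12.0
position: [0.4318, 0.105, 0.0175]
tool_rot: [-2.221, -2.221, 0.0]
ft_force: [0.4, -0.1, 1.3]
grip_width: 0.288
grip_force: 12.6
```

Request:
advance(
  steps={"moves": [[0, 0, 0, 0, 0.2], [0, 0, 0, 0, 0.2], [0, 0, 0, 0, 0.2]]},
)

```text
time: 12.3
position: [0.4318, 0.105, 0.0175]
tool_rot: [2.221, 2.221, -0.0]
ft_force: [0.2, 0.1, 0.9]
grip_width: 0.288
grip_force: 12.6
```

```bash
python3 - <<'E'
from h import *
im=snap("w4"); cv2.imwrite("pics/w4c.png",cv2.resize(im[190:330,200:440],None,fx=3,fy=3,interpolation=cv2.INTER_CUBIC))
sd=vision.get_image("side")[...,::-1]; cv2.imwrite("pics/s4.png",sd)
a=cv2.resize(sd[150:250,230:350],(600,500),interpolation=cv2.INTER_CUBIC); cv2.imwrite("pics/s4c.png",a)
s=telemetry.get_state(); print(s["position"],s["grip_width"])
E
```

```text
[0.43189018 0.10499866 0.0175561 ] 0.28726561935335143
```

View pics/s4c.png

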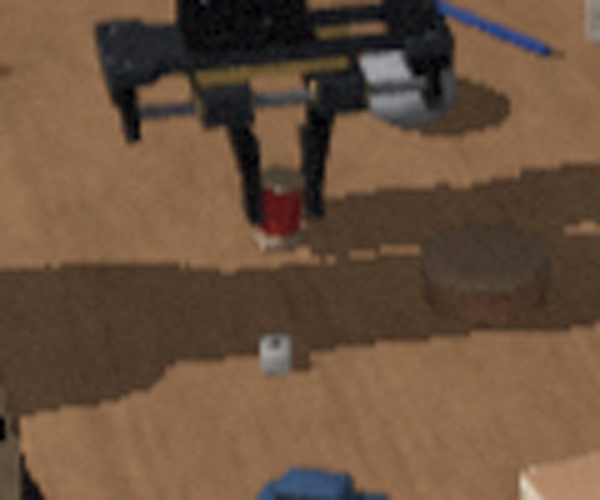

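View pics/w4c.png

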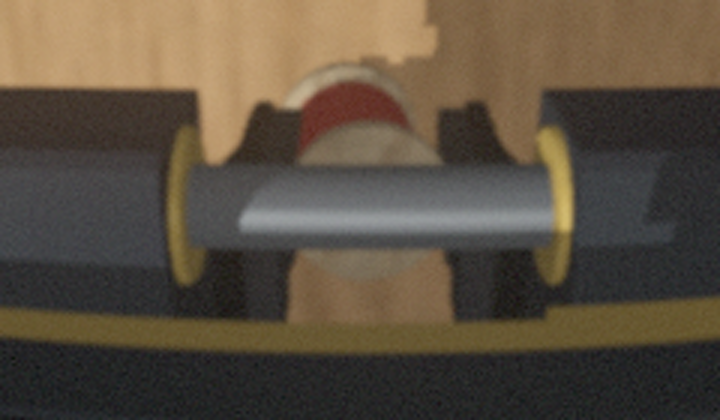

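```bash
python3 - <<'E'
from h import *
p=pose("w4"); u=np.array((365,205))/3+[200,190]
for z in(.04,.044): print(world("wrist",u,z,p))
for v in((362,60),(362,280)): print(v,world("wrist",np.array(v)/3+[200,190],(.04 if v[1]>100 else .009),p))
E
```

```text
[0.43243564 0.10483796 0.04      ]
[0.43245606 0.10671668 0.044     ]
(362, 60) [0.43174709 0.12083452 0.009     ]
(362, 280) [0.43189717 0.090481   0.04      ]
```

Converted, -0.353 m / 0.75 = -0.4707, -0.23 m / 0.75 = -0.3067.

Request:
advance(
  steps={"moves": [[0, 0, -0.0267, 0, 0.2], [0, 0, -0.08, 0, 0.2], [0, 0, -0.1333, 0, 0.2], [0, 0, -0.1867, 0, 0.2], [0, 0, -0.24, 0, 0.2], [0, 0, -0.2667, 0, 0.2], [-0.04, 0.02, -0.2667, 0, 0.2], [-0.0933, 0.044, -0.2667, 0, 0.2], [-0.1467, 0.0707, -0.2667, 0, 0.2], [-0.2, 0.096, -0.2667, 0, 0.2], [-0.2533, 0.1213, -0.2667, 0, 0.2], [-0.3067, 0.1467, -0.2667, 0, 0.2], [-0.36, 0.172, -0.2667, 0, 0.2], [-0.4133, 0.1973, -0.2667, 0, 0.2], [-0.4533, 0.216, -0.2667, 0, 0.2], [-0.4707, 0.2253, -0.2667, 0, 0.2], [-0.4707, 0.2253, -0.2667, 0, 0.2], [-0.4707, 0.2253, -0.2667, 0, 0.2], [-0.4707, 0.2253, -0.2667, 0, 0.2], [-0.4707, 0.2253, -0.2667, 0, 0.2]]},
)

```text
time: 14.4
position: [0.6008, -0.2464, 0.218]
tool_rot: [2.219, 2.223, 0.0]
ft_force: [0.2, 0.1, -1.6]
grip_width: 0.284
grip_force: 12.6
```

```bash
python3 -c "
from h import *
to((.6005,-.248),.1465)"
```

```text
t 14.4 d [-0.0015 -0.0003  0.0715] turn 0 tooly yaw 0.002 q7 0.22 q1 0.76
```

Converted, 0.072 m / 0.75 = 0.096, 0.071 m / 0.75 = 0.0947.

Request:
advance(
  steps={"moves": [[-0.0013, 0, 0.04, 0, 0.2], [-0.0013, 0, 0.0733, 0, 0.2], [-0.0013, 0, 0.0867, 0, 0.2], [-0.0013, 0, 0.092, 0, 0.2], [-0.0013, 0, 0.0947, 0, 0.2], [-0.0013, 0, 0.096, 0, 0.2], [-0.0013, 0, 0.096, 0, 0.2], [-0.0013, 0, 0.096, 0, 0.2], [-0.0013, 0, 0.096, 0, 0.2], [-0.0013, 0, 0.096, 0, 0.2]]},
)

```text
time: 15.4
position: [0.6009, -0.2491, 0.1458]
tool_rot: [2.221, 2.221, 0.0]
ft_force: [0.6, 0.0, -0.2]
grip_width: 0.289
grip_force: 12.6
```

```bash
python3 - <<'E'
from h import *
sd=vision.get_image("side")[...,::-1]; cv2.imwrite("pics/s5.png",sd)
cv2.imwrite("pics/s5c.png",cv2.resize(sd[130:290,320:480],(640,640)[:2],interpolation=cv2.INTER_CUBIC)[:600])
E
```

```text
(no output)
```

View pics/s5c.png

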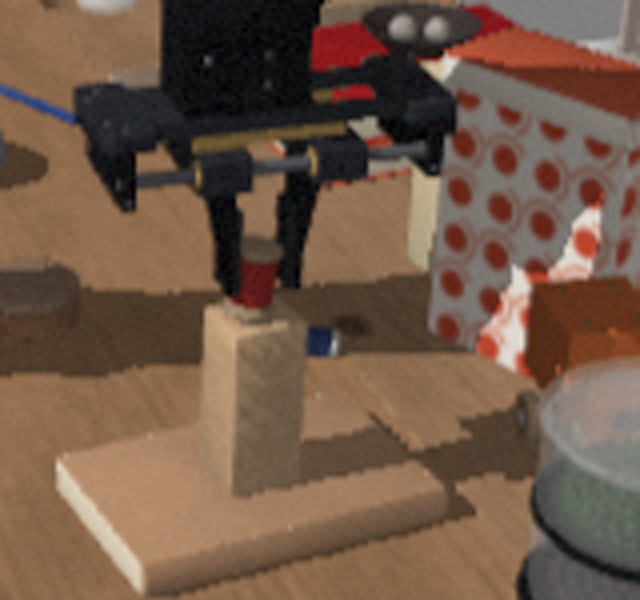

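Request:
advance(
  steps={"moves": [[0, 0, 0.0013, 0, 0.2], [0, 0, 0.0013, 0, 0.2], [0, 0, 0.0013, 0, 0.2]]},
)

```text
time: 15.75
position: [0.6008, -0.249, 0.1445]
tool_rot: [-2.221, -2.221, 0.0]
ft_force: [0.2, 0.0, -0.7]
grip_width: 0.288
grip_force: 12.6
```

Request:
advance(
  steps={"moves": [[0, 0, 0.0013, 0, 0.2], [0, 0, 0.0013, 0, 0.2], [0, 0, 0.0013, 0, 0.2]]},
)

```text
time: 16.05
position: [0.6011, -0.2491, 0.1442]
tool_rot: [2.221, 2.221, 0.0]
ft_force: [-0.9, 0.4, 4.7]
grip_width: 0.292
grip_force: 12.7
```

Converted, -0.1 m / 0.75 = -0.1333, -0.06 m / 0.75 = -0.08.

Request:
advance(
  steps={"moves": [[0, 0, 0, 0, 0.32], [0, 0, 0, 0, 0.36], [0, 0, 0, 0, 0.42], [0, 0, 0, 0, 0.5], [0, 0, 0, 0, 0.6], [0, 0, 0, 0, 0.6], [0, 0, -0.0267, 0, 0.6], [0, 0, -0.08, 0, 0.6], [0, 0, -0.1333, 0, 0.8], [0, 0, -0.1333, 0, 1], [0, 0, -0.1333, 0, 1], [0, 0, -0.1333, 0, 1]]},
)

```text
time: 17.25
position: [0.6002, -0.2489, 0.2423]
tool_rot: [-2.22, -2.22, 0.002]
ft_force: [-0.5, -0.4, -0.5]
grip_width: 0.874
grip_force: 0.0
```

```bash
python3 - <<'E'
from h import *
sd=vision.get_image("side")[...,::-1]; cv2.imwrite("pics/s6.png",sd)
a=cv2.resize(sd[150:290,350:440],None,fx=4,fy=4,interpolation=cv2.INTER_CUBIC)
cv2.imwrite("pics/s6c.png",a)
to((.5,-.1),.25)
E
```

```text
t 17.3 d [ 0.1489 -0.1    -0.0077] turn 0 tooly yaw -0.0 q7 0.22 q1 0.77
```

View pics/s6c.png

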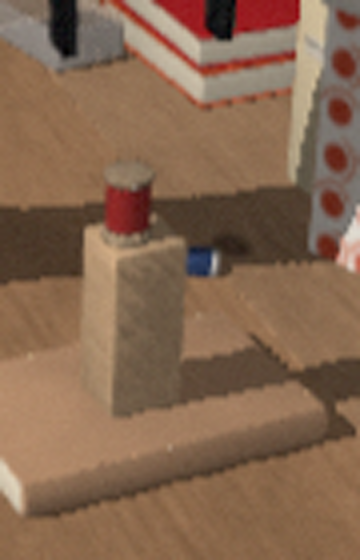

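Converted, -0.18 m / 0.75 = -0.24, 0.09 m / 0.75 = 0.12.

Request:
advance(
  steps={"moves": [[-0.1867, -0.24, 0, 0, 1], [-0.1867, -0.24, 0, 0, 1], [-0.1867, -0.24, 0, 0, 1], [-0.1867, -0.24, 0, 0, 1], [-0.1867, -0.24, 0, 0, 1], [-0.1867, -0.24, 0.0667, 0, 1], [-0.1867, -0.24, 0.12, 0, 1], [-0.1867, -0.24, 0.12, 0, 1], [-0.1867, -0.24, 0.12, 0, 1], [-0.1867, -0.24, 0.12, 0, 1]]},
)

```text
time: 18.3
position: [0.4222, -0.3896, 0.1557]
tool_rot: [2.218, 2.22, 0.0]
ft_force: [0.3, -0.7, -0.1]
grip_width: 0.997
grip_force: 0.0
```

```bash
python3 - <<'E'
from h import *
im=snap("w5"); cv2.imwrite("pics/w5c.png",cv2.resize(im[60:260,170:430],None,fx=3,fy=3,interpolation=cv2.INTER_CUBIC))
tp=vision.get_image("top")[...,::-1]; cv2.imwrite("pics/t5.png",tp)
# red thread / reel seen by top: save crop too
cv2.imwrite("pics/t5c.png",cv2.resize(tp[140:200,380:440],None,fx=8,fy=8,interpolation=cv2.INTER_CUBIC))
E
```

```text
(no output)
```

View pics/w5c.png

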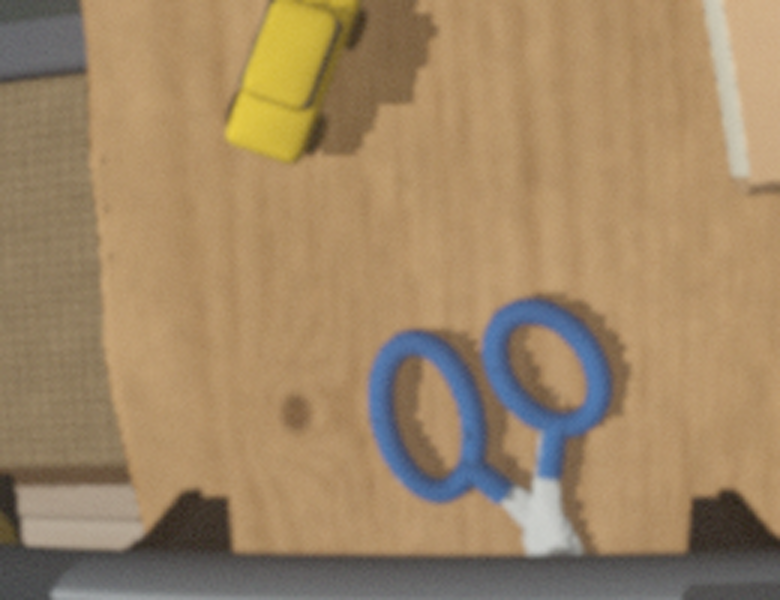

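View pics/t5c.png

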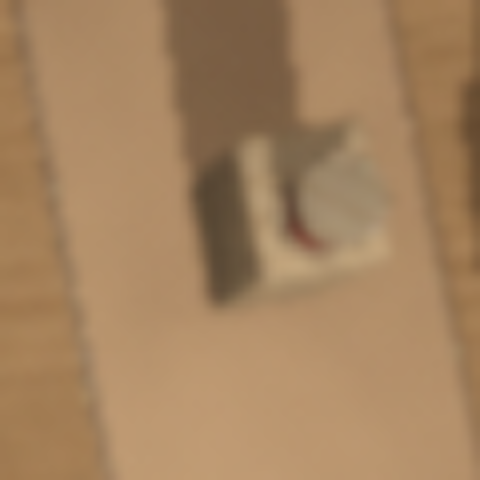

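```bash
cat >> h.py <<'E'
def car(img,col,n,p=None,z=.019,box=None):
    "colour blob -> world-plane min-area rectangle: centre, size, yaw of long side"
    h=cv2.cvtColor(img,cv2.COLOR_BGR2HSV); lo,hi=((20,130,60),(35,255,255)) if col=="y" else ((98,110,40),(120,255,255))
    m=cv2.inRange(h,lo,hi); 
    if box: k=np.zeros_like(m); k[box[1]:box[3],box[0]:box[2]]=255; m&=k
    k,L,st,ce=cv2.connectedComponentsWithStats(m)
    for i in 1+np.argsort(-st[1:,4])[:3]:
        if st[i,4]<60: continue
        cs=cv2.findContours((L==i).astype(np.uint8),0,2)[0]; c=max(cs,key=len)[:,0,:]
        w=np.array([world(n,u,z,p)[:2] for u in c]).astype(np.float32)*1000
        (cx,cy),(a,b),t=cv2.minAreaRect(w); t=t if a>b else t+90
        print(col,n,"px",ce[i].round(1),st[i,4],"ctr",round(cx/1000,4),round(cy/1000,4),"size",round(max(a,b),1),round(min(a,b),1),"yaw",round(np.radians((t+90)%180-90),3))
E
python3 - <<'E'
from h import *
w=cv2.imread("pics/w5.png");t=cv2.imread("pics/t5.png");p=pose("w5");t0=cv2.imread("pics/top0.png")
for c in "yb":
    car(w,c,"wrist",p); car(t,c,"top"); car(t0,c,"top")
T=lambda u,z: world("top",np.array(u)/8+[380,140]-.44,z)[:2]
b=np.array([T(u,.127) for u in((243,140),(362,122),(388,248),(262,285))])
print("block",b.round(4),b.mean(0),"reel",T((343,198),.167)); to((.367,-.281),.1)
E
```

```text
y wrist px [266.9  81.9] 1733 ctr 0.3699 -0.2836 size 61.9 29.1 yaw 1.231
y wrist px [494.7 289.8] 1135 ctr 0.6428 -0.5182 size 227.5 19.1 yaw -0.001
y wrist px [485. 253.] 407 ctr 0.6113 -0.4662 size 63.7 30.1 yaw -1.321
y top px [427.  256.7] 258 ctr 0.3674 -0.2809 size 63.4 30.0 yaw 1.21
y top px [427.  256.7] 256 ctr 0.3675 -0.2814 size 62.6 29.3 yaw 1.21
b wrist px [351.8 185.5] 649 ctr 0.4545 -0.3875 size 56.3 34.5 yaw -1.064
b wrist px [314.2 200.6] 625 ctr 0.4135 -0.4026 size 62.1 34.0 yaw -1.234
b top px [394.4 244. ] 163 ctr 0.4027 -0.196 size 53.4 22.4 yaw -0.489
b top px [465.3 223.7] 94 ctr 0.455 -0.386 size 57.1 34.8 yaw -1.053
b top px [469.8 238.9] 91 ctr 0.4117 -0.3983 size 54.8 33.2 yaw -1.269
b top px [394.4 244.1] 164 ctr 0.4025 -0.1964 size 53.4 23.6 yaw -0.481
b top px [471.1 238.5] 102 ctr 0.4121 -0.4002 size 58.6 33.5 yaw -1.299
b top px [465.2 223.8] 97 ctr 0.4541 -0.3846 size 53.5 35.8 yaw -0.984
block [[ 0.6189 -0.2257]
 [ 0.6238 -0.2625]
 [ 0.5847 -0.2693]
 [ 0.574  -0.2302]] [ 0.60034865 -0.24691009] reel [ 0.59559719 -0.24819321]
t 18.4 d [ 0.1089 -0.0553  0.0555] turn 0 tooly yaw 0.001 q7 0.62 q1 1.09
```

```bash
python3 - <<'E'
from h import *
def proj(n,P):
    o,A,f,c=cam(n); q=A.T@(np.array(P)-o); return c+f*q[:2]/q[2]
sd=cv2.imread("pics/s6.png"); h=cv2.cvtColor(sd,cv2.COLOR_BGR2HSV)
m=cv2.inRange(h,(0,150,60),(8,255,255))|cv2.inRange(h,(172,150,60),(180,255,255)); m[:, :370]=0;m[:,395:]=0;m[:190]=0;m[215:]=0
ys,xs=np.nonzero(m); print("red",xs.min(),xs.max(),ys.min(),ys.max(),xs.mean(),ys.mean())
for x in(.596,.601): print(x,proj("side",(x,-.248,.1475)).round(1))
R17=[(sx*.0225*np.cos(.17)-sy*.02*np.sin(.17)+.601,sx*.0225*np.sin(.17)+sy*.02*np.cos(.17)-.248,.127) for sx in(-1,1) for sy in(-1,1)]
print("pred block corners in s6c",[((proj("side",q)-[350,150])*4).round(0) for q in R17])
E
```

```text
red 376 387 197 207 381.1651376146789 202.14678899082568
0.596 [380.6 200.3]
0.601 [382.8 200. ]
pred block corners in s6c [array([111., 257.]), array([ 77., 225.]), array([184., 241.]), array([149., 210.])]
```

Careful with the scale: shifts go in shares of 0.75 m and turns go in shares of 2 pi rad. That gives: 0.179 m / 0.75 = 0.2387, 0.141 m / 0.75 = 0.188.

Request:
advance(
  steps={"moves": [[0, 0, -0.0667, 0, 1], [0, 0, -0.1253, 0, 1], [0.188, 0.2387, -0.1253, 0, 0.7], [0.188, 0.2387, -0.1253, 0, 0.7], [0.188, 0.2387, -0.1253, 0, 0.7], [0.188, 0.2387, -0.1253, 0, 0.7], [0.188, 0.2387, -0.1253, 0, 0.7], [0.188, 0.2387, -0.1253, 0, 0.7], [0.188, 0.2387, -0.1253, 0, 0.7], [0.188, 0.2387, -0.1253, 0, 0.7], [0.188, 0.2387, -0.1253, 0, 0.7]]},
)

```text
time: 19.5
position: [0.5989, -0.25, 0.2481]
tool_rot: [2.224, 2.217, -0.001]
ft_force: [0.1, -0.1, 0.5]
grip_width: 0.699
grip_force: 0.0
```

```bash
python3 -c "
from h import *
to((.6012,-.2485),.131)"
```

```text
t 19.5 d [0.0016 0.0023 0.1171] turn 0 tooly yaw -0.003 q7 0.22 q1 0.78
```

Converted, 0.114 m / 0.75 = 0.152, 0.11 m / 0.75 = 0.1467.

Request:
advance(
  steps={"moves": [[0.0013, 0.0013, 0.0667, 0, 0.7], [0.0013, 0.0013, 0.12, 0, 0.7], [0.0013, 0.0013, 0.1467, 0, 0.7], [0.0013, 0.0013, 0.152, 0, 0.7], [0.0013, 0.0013, 0.152, 0, 0.7], [0.0013, 0.0013, 0.152, 0, 0.7], [0.0013, 0.0013, 0.152, 0, 0.7]]},
  grip_n=4,
)

```text
time: 20.2
position: [0.6019, -0.2475, 0.1357]
tool_rot: [2.22, 2.219, 0.002]
ft_force: [-0.3, -0.1, 0.5]
grip_width: 0.703
grip_force: 0.0
```

```bash
python3 -c "
from h import *
to((.6012,-.2485),.131)"
```

```text
t 20.2 d [-0.001  -0.0007  0.0047] turn 0 tooly yaw -0.0 q7 0.19 q1 0.77
```

Converted, 0.004 m / 0.75 = 0.0053, 0.002 m / 0.75 = 0.0027.

Request:
advance(
  steps={"moves": [[-0.0013, 0, 0.0027, 0, 0.7], [-0.0013, 0, 0.0053, 0, 0.6], [-0.0013, 0, 0.0053, 0, 0.5], [-0.0013, 0, 0.0053, 0, 0.45], [-0.0013, 0, 0.0053, 0, 0.42], [-0.0013, 0, 0.0053, 0, 0.4], [-0.0013, 0, 0.0053, 0, 0.38], [-0.0013, 0, 0.0053, 0, 0.36], [-0.0013, 0, 0.0053, 0, 0.35], [-0.0013, 0, 0.0053, 0, 0.34], [-0.0013, 0, 0.0053, 0, 0.33], [-0.0013, 0, 0.0053, 0, 0.33], [-0.0013, 0, 0.0053, 0, 0.33]]},
)

```text
time: 21.5
position: [0.6008, -0.248, 0.1296]
tool_rot: [2.221, 2.221, -0.0]
ft_force: [0.2, 0.9, -0.8]
grip_width: 0.33
grip_force: 0.1
```

Now open and rise, then check with the side camera numerically.

Converted, -0.12 m / 0.75 = -0.16, -0.1 m / 0.75 = -0.1333.

Request:
advance(
  steps={"moves": [[0, 0, 0, 0, 0.4], [0, 0, 0, 0, 0.5], [0, 0, 0, 0, 0.6], [0, 0, 0, 0, 0.7], [0, 0, -0.0267, 0, 0.7], [0, 0, -0.08, 0, 0.7], [0, 0, -0.1333, 0, 1], [0, 0, -0.16, 0, 1], [0, 0, -0.16, 0, 1], [0, 0, -0.16, 0, 1]]},
)

```text
time: 22.5
position: [0.6008, -0.2479, 0.2494]
tool_rot: [2.221, 2.221, -0.0]
ft_force: [0.1, -0.4, -0.2]
grip_width: 0.958
grip_force: 0.0
```

```bash
python3 - <<'E'
from h import *
sd=vision.get_image("side")[...,::-1].copy(); h=cv2.cvtColor(sd,cv2.COLOR_BGR2HSV)
m=cv2.inRange(h,(0,150,60),(8,255,255))|cv2.inRange(h,(172,150,60),(180,255,255)); m[:, :370]=0;m[:,398:]=0;m[:190]=0;m[215:]=0
ys,xs=np.nonzero(m); print("red",xs.min(),xs.max(),ys.min(),ys.max(),xs.mean(),ys.mean())
s=telemetry.get_state();print(s["position"]); to((.3687,-.2822),.1,-.35)
E
```

```text
red 378 388 197 207 383.10714285714283 202.04464285714286
[ 0.60019808 -0.24787179  0.24826141]
t 22.55 d [-0.0344 -0.2312  0.1487] turn 0.35 tooly yaw -0.0 q7 0.22 q1 0.78
```

Converted, -0.231 m / 0.75 = -0.308, 0.18 m / 0.75 = 0.24, 0.35 rad / 6.2832 = 0.0557.

Request:
advance(
  steps={"moves": [[-0.0453, -0.308, 0, 0.0557, 1], [-0.0453, -0.308, 0, 0.0557, 1], [-0.0453, -0.308, 0, 0.0557, 1], [-0.0453, -0.308, 0, 0.0557, 1], [-0.0453, -0.308, 0, 0.0557, 1], [-0.0453, -0.308, 0.0667, 0.0557, 1], [-0.0453, -0.308, 0.1333, 0.0557, 1], [-0.0453, -0.308, 0.2, 0.0557, 1], [-0.0453, -0.308, 0.24, 0.0557, 1], [-0.0453, -0.308, 0.24, 0.0557, 1], [-0.0453, -0.308, 0.24, 0.0557, 1], [-0.0453, -0.308, 0.24, 0.0557, 1]]},
)

```text
time: 23.75
position: [0.3709, -0.2828, 0.0712]
tool_rot: [2.572, 1.799, 0.001]
ft_force: [-0.7, -0.6, -0.4]
grip_width: 1.001
grip_force: 0.0
```

```bash
python3 -c "
from h import *
to((.3688,-.2825),.004,-.35)"
```

```text
t 23.75 d [-0.0004 -0.0023  0.0672] turn -0.0 tooly yaw -0.35 q7 0.21 q1 1.02
```

Converted, 0.066 m / 0.75 = 0.088, -0.001 m / 0.75 = -0.0013.

Request:
advance(
  steps={"moves": [[0, -0.0013, 0.04, 0, 1], [0, -0.0013, 0.0733, 0, 1], [0, -0.0013, 0.0867, 0, 1], [0, -0.0013, 0.088, 0, 1], [0, -0.0013, 0.088, 0, 1], [0, -0.0013, 0.088, 0, 1]]},
)

```text
time: 24.35
position: [0.37, -0.2825, 0.0051]
tool_rot: [2.572, 1.799, 0.001]
ft_force: [0.0, -1.0, -0.1]
grip_width: 0.994
grip_force: 0.0
```

```bash
python3 -c "
from h import *
to((.3688,-.2825),.004,-.35)"
```

```text
t 24.35 d [-0.0004 -0.0012  0.0011] turn -0.0 tooly yaw -0.35 q7 0.16 q1 1.01
```

Converted, 0.001 m / 0.75 = 0.0013.

Request:
advance(
  steps={"moves": [[0, 0, 0.0013, 0, 0.7], [0, 0, 0.0013, 0, 0.5], [0, 0, 0.0013, 0, 0.4], [0, 0, 0.0013, 0, 0.2], [0, 0, 0.0013, 0, 0.2], [0, 0, 0.0013, 0, 0.2], [0, 0, 0.0013, 0, 0.2]]},
  grip_n=20,
)

```text
time: 25.05
position: [0.3689, -0.2816, 0.0025]
tool_rot: [-2.574, -1.801, 0.0]
ft_force: [0.6, 0.6, -0.7]
grip_width: 0.447
grip_force: 0.0
```

Request:
advance(
  steps={"moves": [[0, 0, -0.04, 0, 0.2], [0, 0, -0.0933, 0, 0.2], [0, 0, -0.1333, 0, 0.2], [0, 0, -0.1333, 0, 0.2], [0, 0, -0.1333, 0, 0.2], [0, 0, -0.1333, 0, 0.2]]},
)

```text
time: 25.65
position: [0.3681, -0.2811, 0.1014]
tool_rot: [-2.573, -1.8, 0.001]
ft_force: [0.0, 0.4, -0.1]
grip_width: 0.202
grip_force: 0.0
```

```bash
python3 -c "
from h import *
to((.532,.1375),.1,-.02)"
```

```text
t 25.65 d [0.4494 0.0105 0.0016] turn -0.33 tooly yaw -0.35 q7 0.23 q1 1.04
```

Converted, -0.11 m / 0.75 = -0.1467, -0.08 m / 0.75 = -0.1067.

Request:
advance(
  steps={"moves": [[-0.0533, 0, -0.04, 0, 1], [-0.1067, 0, -0.0667, 0, 1], [-0.1467, 0, -0.0667, 0, 1], [-0.1467, 0, -0.0667, 0, 1], [-0.1467, 0, -0.0667, 0, 1], [-0.1467, 0, -0.0667, 0, 1]]},
)

```text
time: 26.25
position: [0.3313, -0.3833, 0.1512]
tool_rot: [-2.571, -1.801, -0.001]
ft_force: [-0.2, 0.4, 0.5]
grip_width: 0.659
grip_force: 0.0
```

```bash
python3 - <<'E'
from h import *
im=snap("w6"); p=pose("w6"); car(im,"y","wrist",p); car(im,"b","wrist",p)
car(vision.get_image("top")[...,::-1].copy(),"y","top")
to((.3688,-.2825),.15,-.35)
E
```

```text
y wrist px [322.7  80.7] 1766 ctr 0.3687 -0.2833 size 61.3 28.2 yaw 1.222
y wrist px [472.2 292.3] 1124 ctr 0.4564 -0.5611 size 219.8 18.1 yaw -0.345
y wrist px [252.6 300.1] 97 ctr 0.2146 -0.4755 size 36.9 11.0 yaw -0.287
b wrist px [404.4 180.4] 786 ctr 0.4108 -0.4026 size 62.7 35.6 yaw -1.241
b wrist px [434.4 154. ] 735 ctr 0.4518 -0.3875 size 57.1 35.2 yaw -1.059
y top px [426.9 256.9] 256 ctr 0.3669 -0.2807 size 63.4 29.2 yaw 1.21
t 26.35 d [0.1076 0.0006 0.0019] turn 0.002 tooly yaw -0.348 q7 0.43 q1 1.14
```

Converted, 0.148 m / 0.75 = 0.1973, 0.108 m / 0.75 = 0.144.

Request:
advance(
  steps={"moves": [[0.0667, 0, 0, 0, 0.7], [0.12, 0, 0, 0, 0.7], [0.144, 0, 0.04, 0, 0.7], [0.144, 0, 0.1067, 0, 0.7], [0.144, 0, 0.16, 0, 0.7], [0.144, 0, 0.1867, 0, 0.7], [0.144, 0, 0.1973, 0, 0.7], [0.144, 0, 0.1973, 0, 0.7], [0.144, 0, 0.1973, 0, 0.7], [0.144, 0, 0.1973, 0, 0.2], [0.144, 0, 0.1973, 0, 0.2], [0.144, 0, 0.1973, 0, 0.2], [0.144, 0, 0.1973, 0, 0.2], [0.144, 0, 0.1973, 0, 0.2], [0.144, 0, 0.1973, 0, 0.2], [0.144, 0, 0.1973, 0, 0.2], [0.144, 0, 0.1973, 0, 0.2], [0.144, 0, 0.1973, 0, 0.2], [0.144, 0, 0.1973, 0, 0.2]]},
)

```text
time: 28.25
position: [0.3682, -0.2836, 0.0046]
tool_rot: [2.574, 1.801, -0.0]
ft_force: [-0.6, -0.2, 2.0]
grip_width: 0.307
grip_force: 20.0
```

Converted, -0.1 m / 0.75 = -0.1333, -0.07 m / 0.75 = -0.0933.

Request:
advance(
  steps={"moves": [[0, 0, -0.04, 0, 0.2], [0, 0, -0.0933, 0, 0.2], [0, 0, -0.1333, 0, 0.2], [0, 0, -0.1333, 0, 0.2], [0, 0, -0.1333, 0, 0.2], [0, 0, -0.1333, 0, 0.2]]},
)

```text
time: 28.85
position: [0.3673, -0.2829, 0.1032]
tool_rot: [-2.572, -1.799, 0.001]
ft_force: [-0.7, 0.3, -0.6]
grip_width: 0.307
grip_force: 20.0
```

```bash
python3 -c "
from h import *
to((.532,.1375),.1046,-.02)"
```

```text
t 28.85 d [ 0.4514  0.0106 -0.001 ] turn -0.33 tooly yaw -0.35 q7 0.23 q1 1.05
```

Converted, 0.451 m / 0.75 = 0.6013, 0.38 m / 0.75 = 0.5067, -0.25 rad / 6.2832 = -0.0398.

Request:
advance(
  steps={"moves": [[0.0267, 0, 0, 0, 0.2], [0.08, 0.0013, 0, -0.008, 0.2], [0.1333, 0.0027, 0, -0.0159, 0.2], [0.1867, 0.004, 0, -0.0239, 0.2], [0.24, 0.0053, 0, -0.0318, 0.2], [0.2933, 0.0067, 0, -0.0398, 0.2], [0.3467, 0.008, 0, -0.0477, 0.2], [0.4, 0.0093, 0, -0.0525, 0.2], [0.4533, 0.0107, 0, -0.0525, 0.2], [0.5067, 0.012, 0, -0.0525, 0.2], [0.56, 0.0133, 0, -0.0525, 0.2], [0.5867, 0.0133, 0, -0.0525, 0.2], [0.6013, 0.0133, 0, -0.0525, 0.2], [0.6013, 0.0133, 0, -0.0525, 0.2], [0.6013, 0.0133, 0, -0.0525, 0.2], [0.6013, 0.0133, 0, -0.0525, 0.2], [0.6013, 0.0133, 0, -0.0525, 0.2]]},
)

```text
time: 30.55
position: [0.5321, 0.1351, 0.1044]
tool_rot: [2.245, 2.196, -0.001]
ft_force: [-0.5, -0.1, -1.3]
grip_width: 0.308
grip_force: 20.0
```

```bash
python3 -c "
from h import *
to((.532,.1375),.0046,-.02)"
```

```text
t 30.55 d [ 0.0026 -0.0002  0.0998] turn -0.002 tooly yaw -0.022 q7 -0.51 q1 0.43
```

Converted, 0.097 m / 0.75 = 0.1293, 0.095 m / 0.75 = 0.1267.

Request:
advance(
  steps={"moves": [[0.0027, 0, 0.0533, 0, 0.2], [0.0027, 0, 0.1, 0, 0.2], [0.0027, 0, 0.12, 0, 0.2], [0.0027, 0, 0.1267, 0, 0.2], [0.0027, 0, 0.1293, 0, 0.2], [0.0027, 0, 0.1293, 0, 0.2], [0.0027, 0, 0.1293, 0, 0.2]]},
)

```text
time: 31.25
position: [0.5334, 0.139, 0.009]
tool_rot: [2.242, 2.198, 0.003]
ft_force: [-0.5, 0.6, 0.0]
grip_width: 0.309
grip_force: 20.0
```

```bash
python3 -c "
from h import *
to((.532,.1375),.0046,-.02)"
```

```text
t 31.25 d [-0.0015 -0.0014  0.0044] turn -0.0 tooly yaw -0.02 q7 -0.61 q1 0.36
```

Converted, 0.003 m / 0.75 = 0.004, -0.001 m / 0.75 = -0.0013.

Request:
advance(
  steps={"moves": [[-0.0013, -0.0013, 0.0013, 0, 0.2], [-0.0013, -0.0013, 0.0027, 0, 0.2], [-0.0013, -0.0013, 0.004, 0, 0.2], [-0.0013, -0.0013, 0.004, 0, 0.2], [-0.0013, -0.0013, 0.004, 0, 0.2]]},
)

```text
time: 31.75
position: [0.5314, 0.1377, 0.0047]
tool_rot: [2.243, 2.199, -0.0]
ft_force: [-0.8, -0.6, 2.2]
grip_width: 0.307
grip_force: 20.0
```

Request:
advance(
  steps={"moves": [[0, 0, 0.0013, 0, 0.2], [0, 0, 0.0013, 0, 0.2], [0, 0, 0.0013, 0, 0.2]]},
)

```text
time: 32.05
position: [0.5315, 0.1376, 0.0046]
tool_rot: [2.243, 2.198, -0.001]
ft_force: [-3.8, -1.2, 9.4]
grip_width: 0.304
grip_force: 20.0
```

Contact; release, rise, and go to look at the blue car.

Converted, -0.12 m / 0.75 = -0.16, -0.08 m / 0.75 = -0.1067.

Request:
advance(
  steps={"moves": [[0, 0, -0.0013, 0, 0.35], [0, 0, -0.0013, 0, 0.45], [0, 0, -0.0013, 0, 0.6], [0, 0, -0.0013, 0, 0.6], [0, 0, -0.0013, 0, 0.6], [0, 0, -0.04, 0, 0.6], [0, 0, -0.1067, 0, 0.7], [0, 0, -0.16, 0, 1], [0, 0, -0.16, 0, 1], [0, 0, -0.16, 0, 1]]},
)

```text
time: 33.05
position: [0.5319, 0.1377, 0.1243]
tool_rot: [2.242, 2.198, 0.002]
ft_force: [0.5, -0.0, -0.4]
grip_width: 0.878
grip_force: 0.0
```

```bash
python3 -c "
from h import *
to((.532,.02),.18)
to((.40,-.32),.16,0)"
```

```text
t 33.05 d [-0.1177  0.0026 -0.0556] turn 0 tooly yaw -0.02 q7 -0.5 q1 0.45
t 33.05 d [-0.4603 -0.1225 -0.0357] turn -0.02 tooly yaw -0.02 q7 -0.5 q1 0.45
```

Converted, -0.118 m / 0.75 = -0.1573, -0.09 m / 0.75 = -0.12.

Request:
advance(
  steps={"moves": [[-0.0667, 0, -0.0533, 0, 1], [-0.12, 0, -0.0747, 0, 1], [-0.1573, 0, -0.0747, 0, 1], [-0.1573, 0, -0.0747, 0, 1], [-0.1573, 0, -0.0747, 0, 1], [-0.1573, 0, -0.0747, 0, 1]]},
)

```text
time: 33.65
position: [0.528, 0.021, 0.1782]
tool_rot: [-2.24, -2.199, 0.001]
ft_force: [-0.2, 0.5, 0.0]
grip_width: 0.998
grip_force: 0.0
```

```bash
python3 - <<'E'
from h import *
im=snap("w7"); p=pose("w7"); car(im,"y","wrist",p); 
to((.40,-.32),.17,0)
E
```

```text
y wrist px [449.8 293.9] 1703 ctr 0.6885 -0.125 size 386.2 19.6 yaw -0.012
y wrist px [324.2  74.3] 1490 ctr 0.5325 0.1372 size 60.9 27.7 yaw 1.553
y wrist px [484.8 252.8] 367 ctr 0.7282 -0.0696 size 69.8 29.9 yaw -1.403
t 33.7 d [-0.3436 -0.1221  0.0084] turn -0.018 tooly yaw -0.018 q7 -0.2 q1 0.66
```

Converted, -0.344 m / 0.75 = -0.4587, -0.121 m / 0.75 = -0.1613, -0.02 rad / 6.2832 = -0.0032.

Request:
advance(
  steps={"moves": [[-0.4587, -0.1613, 0, -0.0032, 1], [-0.4587, -0.1613, 0, -0.0032, 1], [-0.4587, -0.1613, 0, -0.0032, 1], [-0.4587, -0.1613, 0, -0.0032, 1], [-0.4587, -0.1613, 0, -0.0032, 1], [-0.4587, -0.1613, 0, -0.0032, 1], [-0.4587, -0.1613, 0, -0.0032, 1], [-0.4587, -0.1613, 0, -0.0032, 1], [-0.4587, -0.1613, 0, -0.0032, 1], [-0.4587, -0.1613, 0, -0.0032, 1], [-0.4587, -0.1613, 0, -0.0032, 1]]},
)

```text
time: 34.8
position: [0.4025, -0.3191, 0.1794]
tool_rot: [-2.216, -2.226, -0.001]
ft_force: [0.1, 1.5, 0.0]
grip_width: 1.0
grip_force: 0.0
```

```bash
python3 - <<'E'
from h import *
im=snap("w8"); p=pose("w8"); car(im,"b","wrist",p); t=vision.get_image("top")[...,::-1].copy(); car(t,"b","top"); car(t,"y","top")
to((.4045,-.198),.17,-.5)
E
```

```text
b wrist px [362.9 231.1] 259 ctr 0.4512 -0.3732 size 38.9 27.2 yaw 0.026
b wrist px [548.4  14.2] 159 ctr 0.6928 -0.0891 size 22.6 20.5 yaw 1.049
b wrist px [326.6 236.2] 151 ctr 0.4096 -0.3788 size 29.2 16.8 yaw 0.003
b top px [394.3 244. ] 162 ctr 0.4029 -0.1956 size 53.4 23.6 yaw -0.481
b top px [174.8 172.7] 78 ctr 0.6026 0.3873 size 143.1 3.8 yaw -1.071
y top px [267.7 198.2] 252 ctr 0.5293 0.1388 size 61.5 29.4 yaw 1.553
t 34.9 d [0.1218 0.0028 0.0096] turn 0.504 tooly yaw 0.004 q7 0.59 q1 1.1
```

```bash
python3 - <<'E'
from h import *
im=cv2.imread("pics/w8.png"); p=pose("w8"); o,A,f,c=cam("wrist",p)
def px(P):
    q=A.T@(np.array(P)-o); r=np.arctan2(np.hypot(q[0],q[1]),q[2]); return c+f*r*q[:2]/np.hypot(q[0],q[1])
u=px((.404,-.197,.02)); print(u); x,y=u.astype(int)
h=cv2.cvtColor(im,cv2.COLOR_BGR2HSV); print(h[y-12:y+13:6,x-12:x+13:6].tolist())
m=cv2.inRange(h,(95,60,20),(130,255,255)); k=np.zeros_like(m); k[max(y-45,0):y+45,x-45:x+45]=255; m&=k
cs=cv2.findContours(m,0,2)[0]; cc=max(cs,key=cv2.contourArea); print(cv2.contourArea(cc))
w=np.array([world("wrist",q,.019,p)[:2] for q in cc[:,0]]).astype(np.float32)*1000; print(cv2.minAreaRect(w))
e=cv2.PCACompute2
ys,xs=np.nonzero(m); pts=np.array([world("wrist",q,.019,p)[:2] for q in zip(xs,ys)]); mu,ev,_=e(pts,None); print(mu,np.arctan2(ev[0,1],ev[0,0]))
E
```

```text
[323.73873908  68.54486436]
[[[108, 93, 156], [108, 95, 145], [117, 26, 106], [17, 110, 128], [15, 113, 138]], [[108, 90, 158], [108, 97, 153], [107, 93, 150], [108, 94, 139], [120, 29, 106]], [[107, 96, 159], [107, 93, 154], [107, 96, 149], [109, 95, 142], [109, 89, 137]], [[109, 68, 117], [107, 95, 148], [107, 95, 150], [108, 89, 149], [111, 76, 110]], [[17, 107, 179], [116, 36, 112], [111, 62, 111], [108, 91, 137], [111, 55, 98]]]
1126.5
((403.9765930175781, -198.83277893066406), (26.283767700195312, 58.867645263671875), 62.87975311279297)
[[ 0.40405887 -0.19803365]] -0.49042259054583337
```

Converted, 0.12 m / 0.75 = 0.16, 0.08 m / 0.75 = 0.1067, -1.09 rad / 6.2832 = -0.1735.

Request:
advance(
  steps={"moves": [[0.16, 0.0013, 0, -0.1735, 0.8], [0.16, 0.0013, 0, -0.1735, 0.8], [0.16, 0.0013, 0, -0.1735, 0.8], [0.16, 0.0013, 0, -0.1735, 0.8], [0.16, 0.0013, 0, -0.1735, 0.8], [0.16, 0.0013, 0, -0.1735, 0.8], [0.16, 0.0013, 0, -0.1735, 0.8], [0.16, 0.0013, 0, -0.1735, 0.8], [0.16, 0.0013, 0.0533, -0.1735, 0.8], [0.16, 0.0013, 0.1067, -0.1735, 0.8], [0.16, 0.0013, 0.1333, -0.1735, 0.8], [0.16, 0.0013, 0.1333, -0.1735, 0.8], [0.16, 0.0013, 0.1333, -0.1735, 0.8]]},
)

```text
time: 36.2
position: [0.4026, -0.2011, 0.0801]
tool_rot: [0.745, 3.052, 0.0]
ft_force: [0.6, 0.7, 1.1]
grip_width: 0.808
grip_force: 0.0
```

```bash
python3 -c "
from h import *
to((.404,-.1985),.004,1.09)"
```

```text
t 36.2 d [-0.      0.003   0.0761] turn 0.002 tooly yaw 1.092 q7 1.47 q1 0.99
```

Converted, 0.076 m / 0.75 = 0.1013, 0.075 m / 0.75 = 0.1.

Request:
advance(
  steps={"moves": [[0, 0.0027, 0.0533, 0, 0.8], [0, 0.0027, 0.0867, 0, 0.8], [0, 0.0027, 0.1, 0, 0.8], [0, 0.0027, 0.1013, 0, 0.8], [0, 0.0027, 0.1013, 0, 0.8], [0, 0.0027, 0.1013, 0, 0.2], [0, 0.0027, 0.1013, 0, 0.2], [0, 0.0027, 0.1013, 0, 0.2], [0, 0.0027, 0.1013, 0, 0.2], [0, 0.0027, 0.1013, 0, 0.2], [0, 0.0027, 0.1013, 0, 0.2], [0, 0.0027, 0.1013, 0, 0.2], [0, 0.0027, 0.1013, 0, 0.2], [0, 0.0027, 0.1013, 0, 0.2], [0, 0.0027, 0.1013, 0, 0.2], [0, 0.0027, 0.1013, 0, 0.2]]},
  grip_n=20,
)

```text
time: 37.8
position: [0.403, -0.2, 0.0036]
tool_rot: [0.748, 3.051, -0.0]
ft_force: [-0.2, 0.1, 1.0]
grip_width: 0.307
grip_force: 20.0
```

Request:
advance(
  steps={"moves": [[0, 0, 0, 0, 0.2], [0, 0, -0.04, 0, 0.2], [0, 0, -0.0933, 0, 0.2], [0, 0, -0.1467, 0, 0.2], [0, 0, -0.1467, 0, 0.2], [0, 0, -0.1467, 0, 0.2], [0, 0, -0.1467, 0, 0.2]]},
)

```text
time: 38.5
position: [0.4019, -0.1996, 0.1123]
tool_rot: [-0.748, -3.049, -0.001]
ft_force: [-0.4, 0.6, -1.1]
grip_width: 0.305
grip_force: 20.0
```

```bash
python3 -c "
from h import *
to((.6145,.136),.114,-.02)"
```

```text
t 38.5 d [-0.0332  0.3959 -0.0018] turn 1.11 tooly yaw 1.09 q7 1.49 q1 1.01
```

Converted, 0.395 m / 0.75 = 0.5267, 0.02 m / 0.75 = 0.0267, 1.11 rad / 6.2832 = 0.1767.

Request:
advance(
  steps={"moves": [[-0.0027, 0.0267, 0, 0.008, 0.2], [-0.0067, 0.08, 0, 0.0239, 0.2], [-0.0107, 0.1333, 0, 0.0398, 0.2], [-0.016, 0.1867, 0, 0.0557, 0.2], [-0.02, 0.24, 0, 0.0716, 0.2], [-0.024, 0.2933, 0, 0.0875, 0.2], [-0.028, 0.3467, 0, 0.1035, 0.2], [-0.032, 0.4, 0, 0.1194, 0.2], [-0.0373, 0.4533, 0, 0.1353, 0.2], [-0.0413, 0.4933, 0, 0.1512, 0.2], [-0.0427, 0.52, 0, 0.1671, 0.2], [-0.0427, 0.5267, 0, 0.1767, 0.2], [-0.0427, 0.5267, 0, 0.1767, 0.2], [-0.0427, 0.5267, 0, 0.1767, 0.2], [-0.0427, 0.5267, 0, 0.1767, 0.2], [-0.0427, 0.5267, 0, 0.1767, 0.2], [-0.0427, 0.5267, 0, 0.1767, 0.2]]},
)

```text
time: 40.2
position: [0.614, 0.1346, 0.1135]
tool_rot: [2.244, 2.198, -0.0]
ft_force: [0.7, 0.8, -0.4]
grip_width: 0.304
grip_force: 20.0
```

```bash
python3 -c "
from h import *
to((.6135,.136),.0036,-.02)"
```

```text
t 40.2 d [ 0.0014 -0.0005  0.1099] turn -0.001 tooly yaw -0.021 q7 -0.49 q1 0.29
```

Converted, 0.106 m / 0.75 = 0.1413, 0.105 m / 0.75 = 0.14.

Request:
advance(
  steps={"moves": [[0.0013, 0, 0.0667, 0, 0.2], [0.0013, 0, 0.1133, 0, 0.2], [0.0013, 0, 0.1333, 0, 0.2], [0.0013, 0, 0.14, 0, 0.2], [0.0013, 0, 0.1413, 0, 0.2], [0.0013, 0, 0.1413, 0, 0.2], [0.0013, 0, 0.1413, 0, 0.2], [0.0013, 0, 0.1413, 0, 0.2]]},
)

```text
time: 41.0
position: [0.615, 0.1366, 0.0089]
tool_rot: [2.243, 2.198, 0.003]
ft_force: [-0.1, -0.8, -0.9]
grip_width: 0.299
grip_force: 20.0
```

```bash
python3 -c "
from h import *
to((.6135,.136),.0036,-.02)"
```

```text
t 41.0 d [-0.0007 -0.0015  0.0053] turn -0.0 tooly yaw -0.02 q7 -0.55 q1 0.25
```

Converted, 0.004 m / 0.75 = 0.0053, 0.003 m / 0.75 = 0.004.

Request:
advance(
  steps={"moves": [[0, -0.0013, 0.0027, 0, 0.2], [0, -0.0013, 0.004, 0, 0.2], [0, -0.0013, 0.0053, 0, 0.2], [0, -0.0013, 0.0053, 0, 0.2], [0, -0.0013, 0.0053, 0, 0.2]]},
)

```text
time: 41.5
position: [0.613, 0.1364, 0.0036]
tool_rot: [2.243, 2.199, -0.0]
ft_force: [-0.2, -0.8, 1.3]
grip_width: 0.31
grip_force: 20.0
```

Request:
advance(
  steps={"moves": [[0, 0, 0.0013, 0, 0.2], [0, 0, 0.0013, 0, 0.2], [0, 0, 0.0013, 0, 0.2]]},
)

```text
time: 41.8
position: [0.613, 0.1365, 0.0035]
tool_rot: [2.243, 2.199, -0.001]
ft_force: [-3.1, -0.8, 6.8]
grip_width: 0.306
grip_force: 20.0
```

Contact at the right place; release, rise, back off and verify.

Converted, -0.18 m / 0.75 = -0.24, -0.17 m / 0.75 = -0.2267.

Request:
advance(
  steps={"moves": [[0, 0, -0.0013, 0, 0.35], [0, 0, -0.0013, 0, 0.45], [0, 0, -0.0013, 0, 0.55], [0, 0, -0.0013, 0, 0.55], [0, 0, -0.0013, 0, 0.55], [0, 0, -0.04, 0, 0.55], [0, 0, -0.1067, 0, 0.55], [0, 0, -0.1733, 0, 0.55], [-0.0667, -0.0533, -0.2267, 0, 0.55], [-0.12, -0.0533, -0.24, 0, 0.55], [-0.16, -0.0533, -0.24, 0, 0.55], [-0.16, -0.0533, -0.24, 0, 0.55], [-0.16, -0.0533, -0.24, 0, 0.55], [-0.16, -0.0533, -0.24, 0, 0.55]]},
)

```text
time: 43.2
position: [0.5705, 0.0188, 0.1823]
tool_rot: [-2.241, -2.2, -0.001]
ft_force: [0.4, 0.3, -0.2]
grip_width: 0.55
grip_force: 0.0
```

```bash
python3 - <<'E'
from h import *
im=snap("w9"); p=pose("w9"); car(im,"y","wrist",p)
h=cv2.cvtColor(im,cv2.COLOR_BGR2HSV); m=cv2.inRange(h,(95,60,20),(130,255,255)); o,A,f,c=cam("wrist",p)
q=A.T@(np.array((.6135,.136,.019))-o); r=np.arctan2(np.hypot(q[0],q[1]),q[2]); x,y=(c+f*r*q[:2]/np.hypot(q[0],q[1])).astype(int)
k=np.zeros_like(m); k[max(y-45,0):y+45,x-45:x+45]=255; m&=k
cc=max(cv2.findContours(m,0,2)[0],key=cv2.contourArea)
w=np.array([world("wrist",q,.019,p)[:2] for q in cc[:,0]]).astype(np.float32)*1000; print(x,y,"blue",cv2.minAreaRect(w))
sd=vision.get_image("side")[...,::-1].copy(); cv2.imwrite("pics/s9.png",sd); h=cv2.cvtColor(sd,cv2.COLOR_BGR2HSV)
m=cv2.inRange(h,(0,150,60),(8,255,255))|cv2.inRange(h,(172,150,60),(180,255,255)); m[:, :370]=0;m[:,398:]=0;m[:190]=0;m[215:]=0
ys,xs=np.nonzero(m); print("red",xs.mean(),ys.mean())
s=telemetry.get_state(); print(s["time"],s["position"])
E
```

```text
y wrist px [284.   74.2] 1437 ctr 0.533 0.1374 size 61.1 27.5 yaw 1.556
y wrist px [454.2 294.2] 1199 ctr 0.7473 -0.1299 size 227.3 20.2 yaw -0.018
y wrist px [424.6 256.4] 250 ctr 0.6904 -0.0729 size 67.8 18.9 yaw -1.477
361 73 blue ((612.9561767578125, 136.59271240234375), (58.18803787231445, 26.395620346069336), 88.72130584716797)
red 383.1217391304348 201.8695652173913
43.3 [0.57047285 0.01927485 0.18217839]
```

```bash
python3 -c "
from bench import ctrl, vision, telemetry
print(ctrl.close_job())"
```

```text
the job is handed in; nothing more can be done
None
```

The job is handed in at 43 s of the 104 s allowed. The block stands about 3 mm from the middle of the book, with the reel upright within about 2 mm of its centre. Both cars are parked as asked, with a measured gap of about 4.8–5 cm. I avoided the eraser and pencil sharpener but did not re-measure them at the end.

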